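Show which sample goes where, then confirm

ROBOT

A 7-joint arm with a two-finger parallel gripper is mounted at the origin on the work surface. World frame = base frame: x ahead of the robot, y to its left, z up, the work surface at z = 0. Lengths are in mm, angles in degrees, forces in N, time in s.
With the tool pointing down it reaches from about 350 to 775 mm from the base axis. Payload 3.1 kg.
Tool frame: the origin (TCP) lies midway between the tips of the shut fingers; the grasp point (between the pads) lies 19 mm behind it; z points along the fingers, y is the line along which they close (so a half turn about z gives the same grasp; the last joint's range is limited). The gripper opens to 85 mm and grips with 20 to 120 N. Pads are 22 mm wide; open, the fingers measure 114 mm over their backs; the gripper's body (76 mm by 85 mm) begins 54 mm behind the grasp point. The pads swing forward as they close: fully open they stand 13 mm farther back than shut.
Start: joints at [-74.582, 17.813, 0.802, 86.603, -0.252, 75.585, -1.558], TCP at [168.174, 523.674, 231.304] pointing down, gripper open.
Joint ranges: [-154.91, 154.91], [-16.99, 109.72], [-72.82, 74.43], [7.12, 147.25], [-82.49, 262.49], [11.32, 116.49], [-174.64, 174.64]. Speed limits (degrees/s): [159.86, 159.86, 180, 180, 180, 180, 180].

INTERFACE

Orientations are given as a 3x3 rotation matrix whose columns are the frame's x, y, z axes.
In Python, from station import monitor, viewer, close_job gives the robot as it stands.
- The arm moves only by the shell command python3 -m jog 'ROWS' [FORCE]. ROWS is JSON, one flat list of numbers, 5 for each row, row after row: the opening, from 0 (shut) to 1 (fully open), then the shift along the tool's x, y, z scaled (see below), then the turn about the tool's z scaled (see below). A call has 1 to 12 rows; each row is the pose to reach, as a shift and turn from the pose commanded when the call began, along the tool's axes at that moment; what a row does not reach only later rows make up. The controller multiplies each number of a shift by 0.1 m and each number of a turn by 60 degrees. A row lasts 1/8 s, in which the tool goes at most 62.5 mm and 10.7 degrees, less where a joint would pass 70% of its speed; a pose out of reach is approached as far as the arm can. A call with a number of a shift or a turn outside -1 to 1 is refused whole. A call with a gripper value outside its range is refused whole. The fingers move at their own pace and stop on an object; FORCE is the grip in N (left out, the last holds). Time passes only in rows, so rows that repeat a pose let the fingers close. It gives the time, the measured TCP pose, the force, the opening and the grip force at its end, in the units of the state.
- monitor.sense(): the state, without advancing time (a new reading comes with each control period).
- viewer.snapshot(name): name is "scene" or "top" or "wrist"; returns a dict with "pixels" (420x560x3 uint8, red, green, blue), "range_z" (420x560 float32, mm along the optical axis (not along the pixel's ray), 0 where there is no reading), "K" (3x3 intrinsics, pixels), "cam_to_world" (4x4, takes a point from camera to world coordinates). Camera axes: x right, y down, z forward; pixel columns grow to the right and rows downward; lengths in mm; the calibration is good to about 2 mm. A picture is of the moment at which its call begins.
- close_job(): hands the job in; it is judged then, once.
The state is a dict: "t": time; "joint_pos": joint angles; "qd": joint speeds; "effort": joint torques, N m; "tool_pos": TCP position; "tcp_rot": TCP orientation; "force": force on the tool from outside, world axes, zero at the start; "torque": the same for the moment, N m; "finger_gap": finger opening in mm; "finger_force": force on a finger pad.
Only numpy, scipy, OpenCV 4.12 (cv2) and the standard library are available. Lean on these libraries where they do the work, as an engineer would, in place of code of your own. Each camera call takes 0.05 s, during which the arm holds its last target. There are 200 camera calls.

TASK

Show your colleague which sample is to be moved where: point the fingertips down at the red-capped tube in the carousel from about 2 cm above its cap and stay there for two seconds, then point in the same way, about 2 cm above it, at the one empty place in the blue rack (orange collar) for two seconds. Then press the green button on the panel fully down and let it come up again, leaving the red button alone. Do not touch or lift any tube, the carousel or the rack, and do not bring the fingertips down low over any other tube.

Things in the scene. Friction and masses are not known exactly. Their poses are not given: they have to be found in the camera images.
- red_tube_top (a point): the thing to point at first: centre of the top face of the red cap, 112 mm above the table
- red_tube: closed sample tube, 13 mm dia clear body with paper label, bright red cap 17.6 mm dia and 18 mm high, 82 mm tall overall, 14 g, loose and upright in one of the carousel's six white sockets (which one varies); its cap top stands 112 mm above the table; origin at the centre of its underside, z up, cap top at z = 82 mm
- blue_tube: closed sample tube, 13 mm dia clear body with paper label, blue cap 17.6 mm dia and 18 mm high, 82 mm tall overall, 14 g, loose and upright in one of the carousel's six white sockets (which one varies); its cap top stands 112 mm above the table; origin at the centre of its underside, z up, cap top at z = 82 mm
- green_tube: closed sample tube, 13 mm dia clear body with paper label, green cap 17.6 mm dia and 18 mm high, 82 mm tall overall, 14 g, loose and upright in one of the carousel's six white sockets (which one varies); its cap top stands 112 mm above the table; origin at the centre of its underside, z up, cap top at z = 82 mm
- yellow_tube: closed sample tube, 13 mm dia clear body with paper label, yellow cap 17.6 mm dia and 18 mm high, 82 mm tall overall, 14 g, loose and upright in one of the carousel's six white sockets (which one varies); its cap top stands 112 mm above the table; origin at the centre of its underside, z up, cap top at z = 82 mm
- white_tube: closed sample tube, 13 mm dia clear body with paper label, white cap 17.6 mm dia and 18 mm high, 82 mm tall overall, 14 g, loose and upright in one of the carousel's six white sockets (which one varies); its cap top stands 112 mm above the table; origin at the centre of its underside, z up, cap top at z = 82 mm
- purple_tube: closed sample tube, 13 mm dia clear body with paper label, purple cap 17.6 mm dia and 18 mm high, 82 mm tall overall, 14 g, loose and upright in one of the carousel's six white sockets (which one varies); its cap top stands 112 mm above the table; origin at the centre of its underside, z up, cap top at z = 82 mm
- rack_tube1: closed sample tube, 13 mm dia clear body with paper label, grey cap 17.6 mm dia and 18 mm high, 82 mm tall overall, 14 g, loose and upright in one of the rack's square holes (which varies); its cap top stands 87 mm above the table, 32 mm above the rack; origin at the centre of its underside, z up, cap top at z = 82 mm
- rack_tube2: closed sample tube, 13 mm dia clear body with paper label, grey cap 17.6 mm dia and 18 mm high, 82 mm tall overall, 14 g, loose and upright in one of the rack's square holes (which varies); its cap top stands 87 mm above the table, 32 mm above the rack; origin at the centre of its underside, z up, cap top at z = 82 mm
- rack_tube3: closed sample tube, 13 mm dia clear body with paper label, grey cap 17.6 mm dia and 18 mm high, 82 mm tall overall, 14 g, loose and upright in one of the rack's square holes (which varies); its cap top stands 87 mm above the table, 32 mm above the rack; origin at the centre of its underside, z up, cap top at z = 82 mm
- free_place (a point): the thing to point at second: centre of the mouth of the one empty place in the rack, level with the top of its orange collar, 58 mm above the table; tubes may stand in the places 45 mm to either side, 29 mm higher than this point
- free_collar: flat orange collar, 33 mm outside and 21 mm inside diameter, 3 mm high, lying fixed on the rack round the empty place; origin under its centre, on the rack's top
- carousel: fixed round grey sample carousel with a black deck, 208 mm dia, deck 30 mm high; six white sockets of 23 mm outside diameter, 28 mm tall, every 60 degrees on a circle of 65 mm radius; white hub in the middle up to 58 mm high; origin at the centre of its underside
- rack: fixed blue transfer rack, 50 mm (its x) by 180 mm (its y), 55 mm high, one row of four 17 mm square holes 45 mm apart along its y; origin at the centre of its underside
- panel: fixed white button panel, 160 mm (its x) by 80 mm (its y), 20 mm high, carrying the green and the red button 74 mm apart along its x; origin at the centre of its underside
- confirm_top (a point): centre of the top of the green confirm button (28 mm dia round cap), 42 mm above the table when up; it moves with the cap, which is pressed straight down. The button is fixed on the panel in a black housing
- confirm (a joint): travel of the green button: 0 up, 0.006 m fully down; springs back, fully down takes 5 N
- cancel_top (a point): centre of the top of the red cancel button, same make as the green one; green and red may be swapped. To be left alone
- cancel (a joint): travel of the red button: 0 up, 0.006 m fully down

How it is judged (in metres and radians):
On the way, in this order (a step that is already met when the one before it is completed fails the run):
1. the fingertips point at the red cap: held over it (grasp point within 14 mm sideways and 6 to 60 mm above the cap) for 1.5 s (horizontal distance between the grasp point and red_tube_top below 0.014 m and z of the grasp point in the frame of red_tube between 0.088 and 0.142 m), for 1.5 s.
2. then the fingertips point at the free rack place in the same way (6 to 60 mm above its mouth) for 1.5 s (horizontal distance between the grasp point and free_place below 0.014 m and z of the grasp point in the frame of free_collar between 0.009 and 0.063 m), for 1.5 s.
3. then the green button is pressed down (4.5 mm or more) (value of joint confirm above 0.0045 m), for 0.03 s.
At the end, for the whole second after the job is handed in: After both pointings and the press, the green and red buttons are up again (within 1.5 mm) and every tube stands upright (within 0.12 rad), at rest, within 6 mm of where it began (value of joint each of confirm, cancel below 0.0015 m and distance of each of red_tube, blue_tube, green_tube, yellow_tube, white_tube, purple_tube, rack_tube1, rack_tube2, rack_tube3 from where it was at the start of the episode below 0.006 m and angle between each of red_tube, blue_tube, green_tube, yellow_tube, white_tube, purple_tube, rack_tube1, rack_tube2, rack_tube3's own z axis and vertical below 0.12 rad and linear speed of each of red_tube, blue_tube, green_tube, yellow_tube, white_tube, purple_tube, rack_tube1, rack_tube2, rack_tube3 below 0.02 m/s); the robot touches nothing.
It fails at once if a tube is touched (contact force between any of red_tube, blue_tube, green_tube, yellow_tube, white_tube, purple_tube, rack_tube1, rack_tube2, rack_tube3 and the arm above 0.3 N or contact force between any of red_tube, blue_tube, green_tube, yellow_tube, white_tube, purple_tube, rack_tube1, rack_tube2, rack_tube3 and the fingers above 0.3 N).
It fails at once if the carousel, the rack or its collar is touched (contact force between any of carousel, rack, free_collar and the arm above 0.3 N or contact force between any of carousel, rack, free_collar and the fingers above 0.3 N).
It fails at once if a tube is lifted, shifted by more than 10 mm or tipped (distance of any of red_tube, blue_tube, green_tube, yellow_tube, white_tube, purple_tube, rack_tube1, rack_tube2, rack_tube3 from where it was at the start of the episode above 0.01 m or angle between any of red_tube, blue_tube, green_tube, yellow_tube, white_tube, purple_tube, rack_tube1, rack_tube2, rack_tube3's own z axis and vertical above 0.25 rad).
It fails at once if another tube than the red one is pointed at: grasp point within 14 mm sideways of it and less than 45 mm above its cap ((horizontal distance between the grasp point and blue_tube below 0.014 m and z of the grasp point in the frame of blue_tube below 0.127 m) or (horizontal distance between the grasp point and green_tube below 0.014 m and z of the grasp point in the frame of green_tube below 0.127 m) or (horizontal distance between the grasp point and yellow_tube below 0.014 m and z of the grasp point in the frame of yellow_tube below 0.127 m) or (horizontal distance between the grasp point and white_tube below 0.014 m and z of the grasp point in the frame of white_tube below 0.127 m) or (horizontal distance between the grasp point and purple_tube below 0.014 m and z of the grasp point in the frame of purple_tube below 0.127 m) or (horizontal distance between the grasp point and rack_tube1 below 0.014 m and z of the grasp point in the frame of rack_tube1 below 0.127 m) or (horizontal distance between the grasp point and rack_tube2 below 0.014 m and z of the grasp point in the frame of rack_tube2 below 0.127 m) or (horizontal distance between the grasp point and rack_tube3 below 0.014 m and z of the grasp point in the frame of rack_tube3 below 0.127 m)).
It fails at once if the red cancel button is pressed (value of joint cancel above 0.002 m).
It also fails if it takes over 56 s, if anything falls off the work surface, if the arm or the gripper's body presses on something with over 40 N, if the wrist force passes 120 N, or if a joint passes its speed limit or range.

## Working session

There is one attempt and no reset: what is moved stays moved. The work goes in short steps, Python scripts to look and compute and a shell command to move; the robot and the scene stay as the last step left them, time stands still between calls to the robot, and variables do not carry over. Pictures are saved under pics/ and viewed, at most 10 in all, crops included, and the job is handed in when it is done.

```bash
mkdir -p pics; python3 - <<'E'
from station import monitor, viewer
import cv2,numpy as np
s=monitor.sense();print(s['t'],s['tool_pos'],np.round(s['tcp_rot'],3),s['finger_gap'])
for n in ["top","scene"]:
    v=viewer.snapshot(n);cv2.imwrite(f'pics/{n}1.png',v['pixels'][:,:,::-1]);np.savez(f'{n}1.npz',**v)
    print(n,v['K'],np.round(v['cam_to_world'],3))
E
```

```text
0.0 [167.95907306 522.97340554 230.22889202] [[-0.952  0.306 -0.001]
 [ 0.306  0.952 -0.002]
 [-0.    -0.002 -1.   ]] 85.2630501584762
top [[435.6438099    0.         278.67162935]
 [  0.         435.6438099  212.62051919]
 [  0.           0.           1.        ]] [[-1.000000e-03 -9.850000e-01  1.720000e-01  3.509920e+02]
 [-1.000000e+00  6.000000e-03  2.700000e-02 -6.410100e+01]
 [-2.700000e-02 -1.720000e-01 -9.850000e-01  1.169041e+03]
 [ 0.000000e+00  0.000000e+00  0.000000e+00  1.000000e+00]]
scene [[500.29311591   0.         280.99103826]
 [  0.         500.29311591 210.23423082]
 [  0.           0.           1.        ]] [[-6.540000e-01  5.800000e-01 -4.860000e-01  1.008111e+03]
 [ 7.570000e-01  5.130000e-01 -4.060000e-01  3.359950e+02]
 [ 1.400000e-02 -6.330000e-01 -7.740000e-01  8.177930e+02]
 [ 0.000000e+00  0.000000e+00  0.000000e+00  1.000000e+00]]
```

View pics/top1.png

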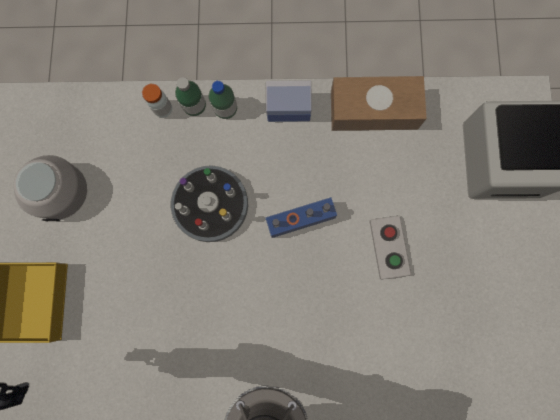

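View pics/scene1.png

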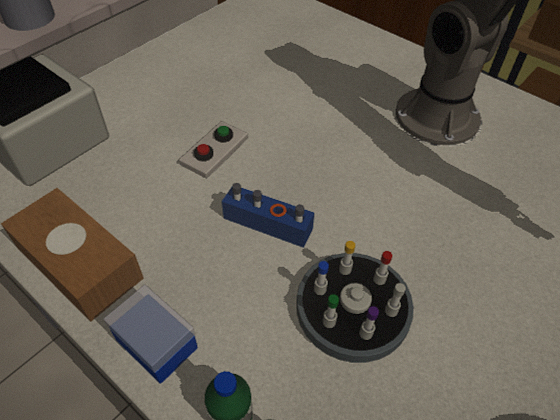

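The top view shows the red cap near (198,222), the orange collar at (293,219), the green button at (395,261) and the red button at (389,232). In the scene view they are at (386,257), (278,210), (223,131) and (204,151).

```bash
cat > h.py <<'E'
import numpy as np,cv2
def cast(v,uv,z):
    T=v['cam_to_world'];d=T[:3,:3]@np.linalg.inv(v['K'])@[uv[0],uv[1],1]
    return T[:3,3]+d*(z-T[2,3])/d[2]
def blobs(v,lo,hi,win,smin=120,vmin=50):
    h=cv2.cvtColor(v['pixels'],cv2.COLOR_RGB2HSV)
    m=((h[...,0]>=lo)&(h[...,0]<=hi)) if lo<=hi else ((h[...,0]>=lo)|(h[...,0]<=hi))
    m=(m&(h[...,1]>smin)&(h[...,2]>vmin)).astype(np.uint8)
    x,y,r=win;w=np.zeros_like(m);w[max(0,y-r):y+r,max(0,x-r):x+r]=1;m*=w
    n,_,st,c=cv2.connectedComponentsWithStats(m)
    i=1+st[1:,4].argmax();return c[i],st[i]
E
python3 - <<'E'
from h import *
T=np.load('top1.npz');S=np.load('scene1.npz')
for n,lo,hi,z,wt,ws in [('redcap',170,8,107,(198,222,9),(386,257,12)),('blue',105,125,107,(227,187,8),(323,267,12)),('yellow',18,35,107,(223,212,8),(350,246,12)),
 ('collar',3,20,58,(293,219,12),(278,210,14)),('green',45,85,40,(395,261,14),(223,131,14)),('cancel',170,8,40,(389,232,14),(204,151,14))]:
    for v,w in((T,wt),(S,ws)):
        c,st=blobs(v,lo,hi,w,90,40);print(n,np.round(c,1),st,np.round(cast(v,c,z),1))
E
```

```text
redcap [198.  221.6] [195 218   7   8  48] [515.6 164.9 107. ]
redcap [386.2 257.3] [381 251  12  14 119] [520.8 165.9 107. ]
blue [226.6 186.3] [223 183   8   8  47] [604.9  95.5 107. ]
blue [323.  267.1] [318 261  11  14 124] [608.2  96.8 107. ]
yellow [222.5 211.6] [219 208   8   8  52] [540.4 104.3 107. ]
yellow [349.5 246.8] [345 241  11  13 118] [544.7 105.8 107. ]
collar [292.3 218.4] [287 213  12  12  67] [530.2 -69.2  58. ]
collar [277.8 209.8] [270 204  17  13 104] [534.1 -68.1  58. ]
green [394.6 260.1] [390 256  10   9  74] [ 423.5 -330.8   40. ]
green [222.9 130.6] [217 126  12  11 100] [ 428.6 -327.6   40. ]
cancel [389.3 231.8] [384 227  12  11 101] [ 496.4 -320.6   40. ]
cancel [202.8 149.3] [197 144  13  12 121] [ 502. -317.   40.]
```

```bash
python3 - <<'E'
from h import *
T=np.load('top1.npz');d=T['range_z'];v,u=np.mgrid[0:420,0:560]
p=np.stack([u,v,np.ones_like(u)],-1)@np.linalg.inv(T['K']).T*d[...,None]
w=p@T['cam_to_world'][:3,:3].T+T['cam_to_world'][:3,3]
print(np.round(w[260:345,0:70][...,2].max()),np.round(w[340,60]),np.round(w[170:300,170:450][...,2].max()))
print(np.round(w[150:220,15:90][...,2].max()),np.round(w[190,85]))
E
python3 -m jog '[0,-0.1,-0.05,-0.1,0, 0,-0.3,-0.15,-0.1,0, 0,-0.5,-0.26,-0.1,0, 0,-0.7,-0.37,-0.1,0, 0,-0.9,-0.47,-0.1,0, 0,-0.9,-0.47,-0.1,0]' 30
```

```text
1169.0 [219. 543.  -1.] 1169.0
1169.0 [619. 499.  16.]
t: 0.85
tool_pos: [242.1, 449.7, 242.0]
tcp_rot: [[-0.95, 0.311, 0.002], [0.311, 0.95, 0.0], [-0.001, 0.001, -1.0]]
force: [-0.5, 0.2, -1.0]
finger_gap: 0.2
finger_force: 0.0
```

```bash
python3 -m jog '[0,-0.2,-0.1,0,0, 0,-0.45,-0.24,0,0, 0,-0.7,-0.37,0,0, 0,-0.95,-0.5,0,0]' && python3 -m jog '[0,-0.25,-0.13,0,0, 0,-0.5,-0.26,0,0, 0,-0.75,-0.39,0,0, 0,-0.95,-0.5,0,0, 0,-0.95,-0.5,0,0, 0,-0.95,-0.5,0,0]'
python3 - <<'E'
from station import monitor, viewer
from h import *
s=monitor.sense();print(s['t'],s['tool_pos'],np.round(s['joint_pos'],1))
v=viewer.snapshot('wrist');cv2.imwrite('pics/w1.png',v['pixels'][:,:,::-1]);np.savez('w1.npz',**v)
E
```

```text
t: 1.35
tool_pos: [314.5, 375.2, 241.7]
tcp_rot: [[-0.953, 0.304, -0.0], [0.304, 0.953, 0.001], [0.0, 0.001, -1.0]]
force: [0.1, 0.8, -0.2]
finger_gap: 0.2
finger_force: 0.0
t: 2.1
tool_pos: [388.6, 299.8, 241.4]
tcp_rot: [[-0.953, 0.304, -0.001], [0.304, 0.953, 0.001], [0.001, 0.001, -1.0]]
force: [-0.6, 0.4, -0.2]
finger_gap: -0.1
finger_force: 0.0
2.1 [388.57592721 299.81767502 241.38969749] [-50.2  10.5  12.5  94.9  -2.4  74.9  35.1]
```

View pics/w1.png

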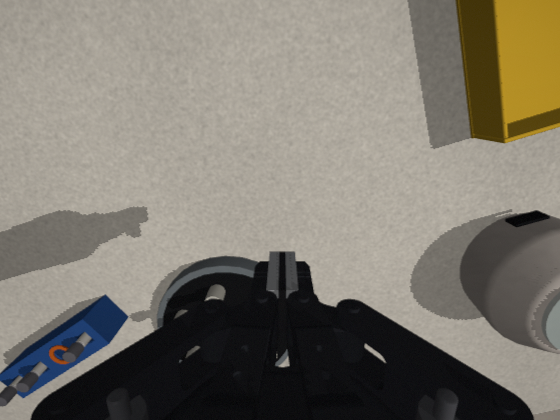

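The wrist view looks back toward the robot. The fingertips are at (283,255) and hide most of the carousel, so I'll use the mean of the two fixed views, which agree to 5 mm.

```bash
python3 -m jog '[0,-0.25,-0.13,0,0, 0,-0.45,-0.24,0,0, 0,-0.65,-0.35,0,0, 0,-0.82,-0.44,0,0]' && python3 -m jog '[0,-0.25,-0.13,0,0, 0,-0.45,-0.24,0,0, 0,-0.65,-0.35,0,0, 0,-0.82,-0.44,0,0, 0,-0.82,-0.44,0.1,0, 0,-0.82,-0.44,0.3,0, 0,-0.82,-0.44,0.5,0, 0,-0.82,-0.44,0.5,0]'
python3 - <<'E'
from station import monitor, viewer
from h import *
a=[]
for n in ('wrist','scene'):
    v=viewer.snapshot(n);a.append(v['pixels'][:,:,::-1])
    try:
        w=(280,300,280) if n=='wrist' else (386,257,12)
        c,st=blobs(v,170,8,w,140,50);print(n,c,st,cast(v,c,107))
    except Exception as e: print(e)
cv2.imwrite('pics/w2.png',cv2.resize(np.hstack([a[0],a[1]]),(800,300)))
E
```

```text
t: 2.65
tool_pos: [454.1, 232.2, 241.3]
tcp_rot: [[-0.953, 0.303, -0.0], [0.303, 0.953, 0.001], [0.001, 0.0, -1.0]]
force: [0.1, 0.1, -1.0]
finger_gap: -0.2
finger_force: 0.0
t: 3.65
tool_pos: [516.3, 165.9, 189.0]
tcp_rot: [[-0.953, 0.303, -0.006], [0.303, 0.953, -0.001], [0.005, -0.002, -1.0]]
force: [-0.3, -0.1, 0.2]
finger_gap: -0.5
finger_force: 0.0
wrist [280.59488273 212.89339019] [270 200  22  26 469] [515.0326067  164.69918107 107.        ]
scene [386.36538462 256.97115385] [382 251  10  13 104] [520.1389485  165.75064368 107.        ]
```

View pics/w2.png

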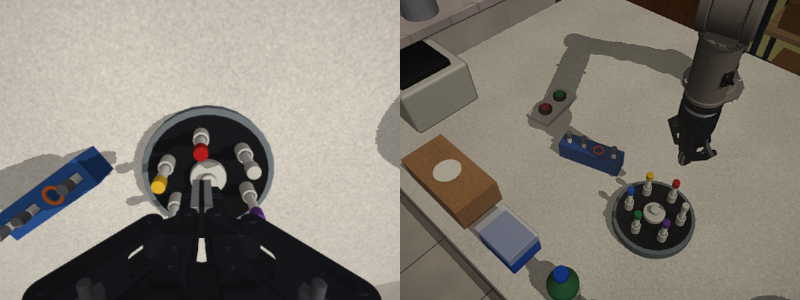

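The wrist view shows the red cap at pixel (281,213), which works out to (515,165). That agrees with the TCP at (516,166), so I'll descend and hold.

```bash
python3 -m jog '[0,0,0,0.15,0, 0,0,0,0.3,0, 0,0,0,0.45,0, 0,0,0,0.55,0, 0,0,0,0.55,0, 0,0,0,0.55,0, 0,0,0,0.55,0, 0,0,0,0.55,0, 0,0,0,0.55,0, 0,0,0,0.55,0, 0,0,0,0.55,0, 0,0,0,0.55,0]' && python3 -m jog '[0,0,0,0,0, 0,0,0,0,0, 0,0,0,0,0, 0,0,0,0,0, 0,0,0,0,0, 0,0,0,0,0, 0,0,0,0,0, 0,0,0,0,0, 0,0,0,0,0, 0,0,0,0,0, 0,0,0,0,0, 0,0,0,0,0]'
python3 - <<'E'
from station import viewer
from h import *
v=viewer.snapshot('scene');cv2.imwrite('pics/s3.png',cv2.resize(v['pixels'][120:380,220:500,::-1],(600,557)))
E
```

```text
t: 5.25
tool_pos: [519.0, 164.2, 136.3]
tcp_rot: [[-0.952, 0.306, -0.0], [0.306, 0.952, -0.0], [0.0, -0.0, -1.0]]
force: [0.4, -0.0, -0.1]
finger_gap: 0.1
finger_force: 0.0
t: 6.75
tool_pos: [519.1, 164.2, 136.3]
tcp_rot: [[-0.952, 0.306, 0.0], [0.306, 0.952, -0.0], [-0.0, 0.0, -1.0]]
force: [-0.3, -0.3, -0.5]
finger_gap: 0.2
finger_force: 0.0
```

View pics/s3.png

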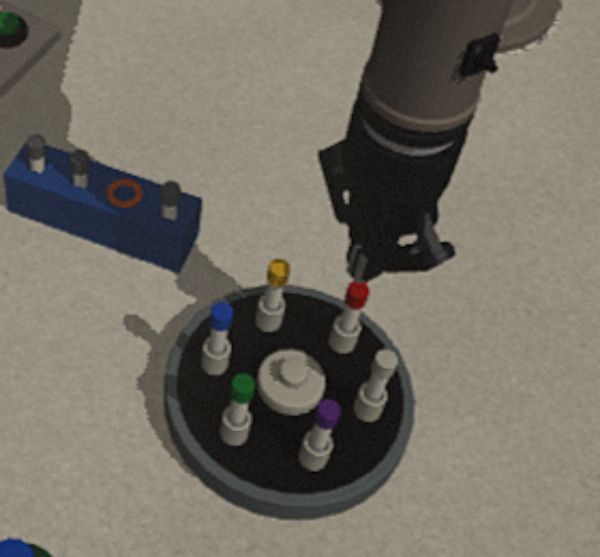

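It shows the fingertips just above the red cap (357,294), with all the tubes standing. Next I'll rise, turn across the rack row and travel.

```bash
python3 -m jog '[0,0,0,-0.25,0, 0,0,0,-0.5,0, 0,0,0,-0.75,0, 0,0,0,-1,0, 0,0,0,-1,0.15, 0,0,0,-1,0.3, 0,0,0,-1,0.45, 0,0,0,-1,0.6, 0,0,0,-1,0.75, 0,0,0,-1,0.9, 0,0,0,-1,0.9, 0,0,0,-1,0.9]' && python3 -m jog '[0,-0.25,-0.07,0,0, 0,-0.5,-0.13,0,0, 0,-0.75,-0.2,0,0]' && python3 -m jog '[0,-0.25,-0.07,0,0, 0,-0.5,-0.13,0,0, 0,-0.75,-0.2,0,0]' && python3 -m jog '[0,-0.25,-0.07,0,0, 0,-0.5,-0.13,0,0, 0,-0.75,-0.2,0,0, 0,-0.75,-0.2,0,0, 0,-0.75,-0.2,0,0, 0,-0.75,-0.2,0,0]'
python3 - <<'E'
from station import monitor,viewer
from h import *
print(np.round(monitor.sense()['joint_pos'],1))
v=viewer.snapshot('wrist');cv2.imwrite('pics/w4.png',v['pixels'][:,:,::-1])
c,st=blobs(v,3,20,(280,300,150),140,60);print(c,st,cast(v,(st[0]+st[2]/2-.5,st[1]+st[3]/2-.5),58))
E
```

```text
t: 8.3
tool_pos: [519.0, 164.2, 236.3]
tcp_rot: [[-0.314, 0.949, 0.0], [0.949, 0.314, 0.0], [0.0, 0.0, -1.0]]
force: [0.2, 0.4, 0.3]
finger_gap: 0.2
finger_force: 0.0
t: 8.68
tool_pos: [523.6, 85.9, 236.4]
tcp_rot: [[-0.314, 0.949, 0.0], [0.949, 0.314, 0.0], [0.0, 0.0, -1.0]]
force: [0.3, 0.3, -0.0]
finger_gap: 0.1
finger_force: 0.0
t: 9.05
tool_pos: [528.0, 8.4, 236.4]
tcp_rot: [[-0.314, 0.949, 0.0], [0.949, 0.314, 0.0], [0.0, 0.0, -1.0]]
force: [0.0, 0.0, -0.8]
finger_gap: -0.2
finger_force: 0.0
t: 9.8
tool_pos: [532.5, -66.4, 236.2]
tcp_rot: [[-0.315, 0.949, -0.0], [0.949, 0.315, 0.001], [0.001, 0.0, -1.0]]
force: [-0.7, -0.5, 0.5]
finger_gap: 0.2
finger_force: 0.0
[-21.2  17.8  34.8  89.2 -10.4  76.3  33.1]
[279.65469613 184.61049724] [266 171  29  28 362] [530.80459843 -68.87701148  58.        ]
```

View pics/w4.png

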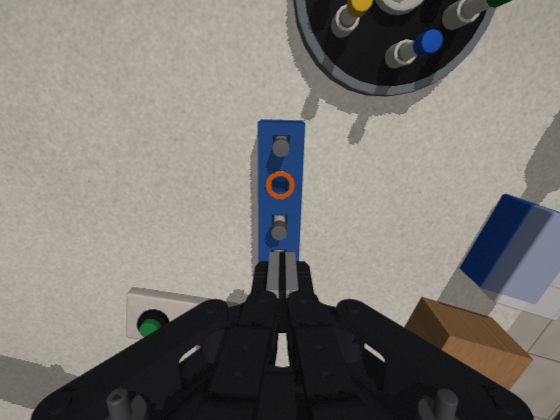

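The wrist view shows the empty collar at (280,185), which works out to (531,-69), with the rack row along tool x. The move needs about -2 mm in x and y, then down.

```bash
python3 -m jog '[0,-0.02,-0.02,0.2,0, 0,-0.02,-0.02,0.4,0, 0,-0.02,-0.02,0.6,0, 0,-0.02,-0.02,0.8,0, 0,-0.02,-0.02,0.8,0]' && python3 -m jog '[0,0,0,0.2,0, 0,0,0,0.4,0, 0,0,0,0.6,0, 0,0,0,0.73,0, 0,0,0,0.73,0, 0,0,0,0.73,0, 0,0,0,0.73,0, 0,0,0,0.73,0, 0,0,0,0.73,0, 0,0,0,0.73,0, 0,0,0,0.73,0, 0,0,0,0.73,0]' && python3 -m jog '[0,0,0,0,0, 0,0,0,0,0, 0,0,0,0,0, 0,0,0,0,0, 0,0,0,0,0, 0,0,0,0,0, 0,0,0,0,0, 0,0,0,0,0, 0,0,0,0,0, 0,0,0,0,0, 0,0,0,0,0, 0,0,0,0,0]'
```

```text
t: 10.48
tool_pos: [529.8, -69.5, 154.8]
tcp_rot: [[-0.314, 0.949, -0.004], [0.949, 0.314, 0.001], [0.002, -0.004, -1.0]]
force: [0.1, -0.5, -0.2]
finger_gap: 0.3
finger_force: 0.0
t: 11.98
tool_pos: [531.0, -70.9, 83.3]
tcp_rot: [[-0.312, 0.95, -0.0], [0.95, 0.312, 0.0], [0.0, -0.0, -1.0]]
force: [0.5, -0.2, -0.3]
finger_gap: -0.2
finger_force: 0.0
t: 13.48
tool_pos: [531.1, -70.8, 83.3]
tcp_rot: [[-0.312, 0.95, 0.0], [0.95, 0.312, 0.0], [-0.0, 0.0, -1.0]]
force: [0.4, 0.1, -0.4]
finger_gap: 0.3
finger_force: 0.0
```

```bash
python3 -m jog '[0,0,0,-0.25,0, 0,0,0,-0.5,0, 0,0,0,-0.75,0, 0,0,0,-1,0, 0,0,0,-1,0]' && python3 -m jog '[0,-0.23,-0.2,0,0, 0,-0.47,-0.4,0,0, 0,-0.71,-0.6,0,0]' && python3 -m jog '[0,-0.23,-0.2,0,0, 0,-0.47,-0.4,0,0, 0,-0.71,-0.6,0,0]' && python3 -m jog '[0,-0.2,-0.17,0,0, 0,-0.4,-0.34,0,0, 0,-0.58,-0.5,0,0, 0,-0.71,-0.6,0,0, 0,-0.71,-0.6,0,0, 0,-0.71,-0.6,0,0, 0,-0.71,-0.6,0,0]'
python3 - <<'E'
from station import monitor,viewer
from h import *
s=monitor.sense();print(np.round(s['joint_pos'],1))
v=viewer.snapshot('wrist');cv2.imwrite('pics/w5.png',v['pixels'][:,:,::-1])
c,st=blobs(v,45,85,(280,230,140),90,40);p=cast(v,c,41);print(c,st,p, (p-s['tool_pos'])@s['tcp_rot'])
E
```

```text
t: 14.1
tool_pos: [532.7, -71.3, 185.3]
tcp_rot: [[-0.312, 0.95, 0.005], [0.95, 0.312, -0.0], [-0.002, 0.005, -1.0]]
force: [-0.1, 0.2, -0.2]
finger_gap: -0.1
finger_force: 0.0
t: 14.48
tool_pos: [495.1, -157.5, 182.0]
tcp_rot: [[-0.313, 0.95, -0.002], [0.95, 0.313, 0.0], [0.001, -0.002, -1.0]]
force: [0.1, -0.3, 0.5]
finger_gap: -0.1
finger_force: 0.0
t: 14.85
tool_pos: [460.3, -243.6, 182.0]
tcp_rot: [[-0.312, 0.95, -0.002], [0.95, 0.312, 0.001], [0.001, -0.001, -1.0]]
force: [0.5, -0.0, 0.6]
finger_gap: 0.1
finger_force: 0.0
t: 15.72
tool_pos: [427.4, -328.0, 183.1]
tcp_rot: [[-0.315, 0.949, 0.0], [0.949, 0.315, 0.001], [0.001, 0.0, -1.0]]
force: [0.5, 1.1, 0.5]
finger_gap: 0.4
finger_force: 0.0
[  5.5  21.3  40.3  94.  -14.5  70.   67.2]
[277.76650564 192.59098229] [264 179  28  28 621] [ 423.52803745 -329.94825999   41.        ] [ -0.72235781  -4.37813973 142.08628365]
```

View pics/w5.png

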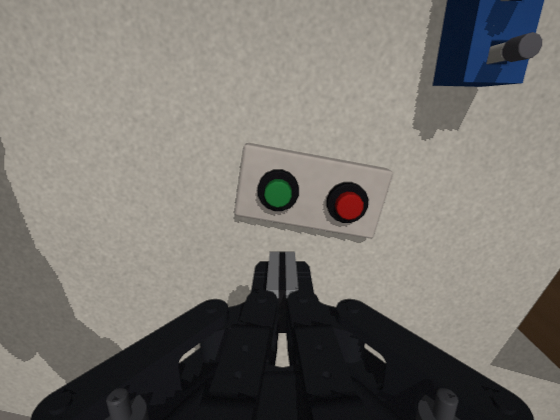

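The wrist view shows the green button at (278,193) and the red one at (349,206). I need to shift -4 mm in y, then go down.

```bash
python3 -m jog '[0,0,-0.04,0.25,0, 0,0,-0.04,0.5,0, 0,0,-0.04,0.75,0, 0,0,-0.04,1,0, 0,0,-0.04,1,0]' && python3 -m jog '[0,0,0,0.15,0, 0,0,0,0.25,0, 0,0,0,0.34,0, 0,0,0,0.34,0, 0,0,0,0.34,0, 0,0,0,0.34,0]' && python3 -m jog '[0,0,0,0.04,0, 0,0,0,0.08,0, 0,0,0,0.1,0, 0,0,0,0.12,0, 0,0,0,0.13,0, 0,0,0,0.13,0, 0,0,0,0.13,0]'
```

```text
t: 16.4
tool_pos: [421.8, -328.7, 81.6]
tcp_rot: [[-0.313, 0.95, -0.004], [0.95, 0.313, 0.003], [0.004, -0.003, -1.0]]
force: [0.4, 0.3, -0.0]
finger_gap: -0.1
finger_force: 0.0
t: 17.15
tool_pos: [423.1, -330.9, 49.7]
tcp_rot: [[-0.312, 0.95, 0.001], [0.95, 0.312, -0.001], [-0.001, 0.001, -1.0]]
force: [-0.0, 0.5, 0.2]
finger_gap: 0.2
finger_force: 0.0
t: 18.02
tool_pos: [422.9, -330.7, 36.5]
tcp_rot: [[-0.312, 0.95, 0.0], [0.95, 0.312, -0.0], [-0.0, 0.0, -1.0]]
force: [-0.6, 0.7, 5.3]
finger_gap: -0.2
finger_force: 2.3
```

```bash
python3 -m jog '[0,0,0,0.01,0, 0,0,0,0.02,0, 0,0,0,0.02,0, 0,0,0,0.02,0]' && python3 -m jog '[0,0,0,-0.1,0, 0,0,0,-0.3,0, 0,0,0,-0.5,0, 0,0,0,-0.8,0, 0,0,0,-1,0, 0,0,0,-1,0, 0,0,0,-1,0, 0,0,0,-1,0]'
python3 - <<'E'
from station import viewer
from h import *
v=viewer.snapshot('scene');cv2.imwrite('pics/s6.png',v['pixels'][:,:,::-1])
E
```

```text
t: 18.52
tool_pos: [423.0, -330.7, 36.0]
tcp_rot: [[-0.312, 0.95, 0.001], [0.95, 0.312, 0.001], [0.0, 0.001, -1.0]]
force: [-3.5, 3.5, 15.7]
finger_gap: -0.2
finger_force: 7.5
t: 19.52
tool_pos: [422.0, -329.9, 132.9]
tcp_rot: [[-0.312, 0.95, -0.002], [0.95, 0.312, 0.001], [0.002, -0.002, -1.0]]
force: [-1.0, -0.3, 0.2]
finger_gap: 0.1
finger_force: 0.0
```

View pics/s6.png

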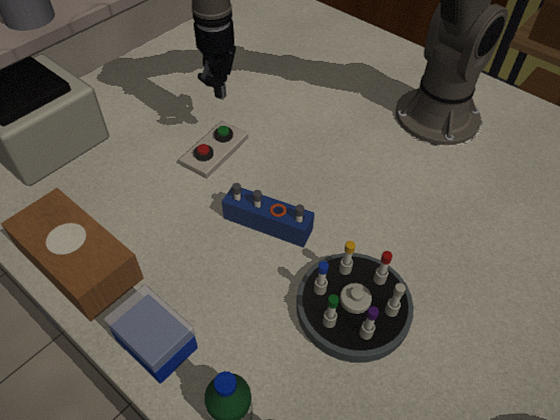

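The button bottomed out at 15.7 N and released. The scene view shows both buttons up at (223,131) and (204,151), and all tubes standing where they were.

```bash
python3 -c "
from station import close_job
print(close_job())"
```

```text
the job is handed in; nothing more can be done
None
```

I pointed at the red-capped tube, then at the empty rack place, each from about 2.5 cm above for over 2 s, then pressed the green button fully and released it; no contact with tubes, carousel, rack or red button showed in the force readings or pictures, and the job is handed in (no verdict came back).

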